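# Clamp the customer's D cell in the bench tester with its thumbwheel

### The arm

A 7-joint arm with a two-finger parallel gripper is mounted at the origin on the work surface. World frame = base frame: x ahead of the robot, y to its left, z up, the work surface at z = 0. Lengths are in m, angles in rad, forces in N, time in s.
With the tool pointing down it reaches from about 0.4 to 0.75 m from the base axis. Payload 19.5 kg.
Tool frame: the origin (TCP) lies on the centre line of the jaws, within the pads' length; the fingertips stand 8 mm ahead of it and the grasp point (between the pads) lies 11 mm behind it (r.finger_overhang is the distance from the TCP to the fingertips, in m); z points along the fingers, y is the line along which they close (so a half turn about z gives the same grasp; the last joint's range is limited). The gripper opens to 85 mm and grips with 20 to 120 N. Pads are 22 mm wide; open, the fingers measure 114 mm over their backs; the gripper's body (76 mm by 85 mm) begins 54 mm behind the grasp point. The pads swing forward as they close: fully open they stand 13 mm farther back than shut.
Start: joints at [-1.356, 0.707, -0.028, 1.485, 0.022, 0.951, -0.075], TCP at [0.146, 0.556, 0.239] pointing down, gripper open.
Joint ranges: [-2.71, 2.71], [-0.32, 2.16], [-1.57, 1.52], [0, 2.45], [-1.46, 4.6], [0, 2.02], [-2.83, 2.83]. Speed limits (rad/s): [1.89, 1.89, 2.57, 2.57, 3.01, 3.01, 3.01].

### API

Orientations are given as a rotation vector (axis times angle).
In Python, from cell import r, capture gives the robot as it stands.
- The arm moves only by the shell command python3 -m creep 'ROWS'. ROWS is JSON, a list of rows, each a list of 7 numbers: the finger opening in mm, from 0 to 85.4, then the shift along the tool's x, y, z in units of 60 mm (1.0 is 60 mm), then the turn, a rotation vector about the tool's x, y, z in units of 10 degrees (1.0 is 10 degrees). In form: [[fingers, dx, dy, dz, ax, ay, az], ...]. A call has 1 to 5 rows; each row shifts and turns the commanded pose from where the row before left it, along the tool's axes as they then stand; what a row does not reach is not made up. A row lasts 1/8 s, in which the tool goes at most 62.5 mm and 10.7 degrees, less where a joint would pass 70% of its speed; a pose out of reach is approached as far as the arm can. A call is refused whole if a number of a shift passes 1 or a number of a turn 1, either way. A call with a gripper value outside its range is refused whole. The fingers move at their own pace and stop on an object; the grip force is fixed at half the most. Time passes only in rows, so rows that do not move let the fingers close. It gives the time, the measured TCP pose, the force, the opening and the grip force at its end, in the units of the state.
- r.sense(): the state, without advancing time (a new reading comes with each control period).
- capture(name): name is "scene" or "top" or "wrist"; returns a dict with "color" (480x640x3 uint8, red, green, blue), "K" (3x3 intrinsics, pixels), "world_from_camera" (4x4, takes a point from camera to world coordinates); the wrist camera has in their place "hand_eye" (4x4, takes a point from camera to tool coordinates, whose origin is the TCP and whose axes are the flange's). Camera axes: x right, y down, z forward; pixel columns grow to the right and rows downward; lengths in m; the calibration is good to about 2 mm. The wrist camera is an equidistant fisheye: a pixel r from the principal point sees the ray r / f radians off the axis. A picture is of the moment at which its call begins: read the wrist's pose just before it. There is no depth.
- r.job_done(): hands the job in; it is judged then, once.
The state is a dict: "time_s": time; "qpos": joint angles; "joint_vel": joint speeds; "joint_torque": joint torques, N m; "tool_pos": TCP position; "eef_rot": TCP orientation; "ft_force": force on the tool from outside, world axes, zero at the start; "wrist_torque": the same for the moment, N m; "grip_width": finger opening in m; "grasp_force": force on a finger pad.
Only numpy, scipy, OpenCV 4.12 (cv2) and the standard library are available. Lean on these libraries where they do the work, as an engineer would, in place of code of your own. Each camera call takes 0.05 s, during which the arm holds its last target. There are 200 camera calls.

### The job

Lay the D cell that lies on its side on the turntable in the two saddles of the red battery tester, flat end towards the fixed end plate and nub towards the sprung pin of the carriage, and let go of it. Then roll the tester's edge thumbwheel with a fingertip, neither shoving the carriage directly nor bearing hard on the tester, until the cell is held firmly between end plate and pin, with the pin pushed in about half of its travel. Leave the other goods on the turntable standing where they are.

Things in the scene. Friction and masses are not known exactly. Their poses are not given: they have to be found in the camera images.
- tester: Bench battery tester, fixed to the counter: red plastic case 150 (x) x 230 (y) x 46 high, origin under its centre, z up. Along its top deck (46 up) lie, on one line parallel to its y at x = +35: the end plate, two black V saddles and the carriage. The thumbwheel stands on the -x half at y = +55, a raised meter (up to 70 high) on the -x half from y = -102 to -14.
- cradle (a point): Where the middle of the cell's can is when the cell is seated in the saddles against the end plate: 72 above the counter, 26 above the deck, tester's axes (y points along the cradle from end plate to carriage). The saddles are 8 thick along y, centred 21 to the -y side and 25 to the +y side; between them 38 mm are free for fingers down to the deck.
- end_contact: Fixed end plate, steel, 22 wide x 4 thick x 30 high, at the -y end of the cradle; origin at its centre at the height of the cell's axis. Its contact face is 2 mm to the +y side of the origin; a red post behind it reaches 94 above the counter.
- carriage: Red block 30 (x) x 28 (y) x 50 high (top 98 above the counter) at the +y end of the cradle; origin in the middle of its -y face at the height of the cell's axis. The thumbwheel drives it towards the end plate (tester's -y), 8 mm per radian, up to 36 mm; stiff to push by hand. It stays where it is left.
- pin_tip (a point): Tip of the brass contact pin, 10 thick, that sticks out 12 mm from the carriage towards the cell; it moves with carriage and pin. At the start it stands 12 to 24 mm short of the nub of a seated cell.
- contact_pin (a joint): How far the sprung pin is pushed into the carriage: 0 (free) to 0.010 m. Spring 800 N/m (4 N at half travel). The cell slides along the saddles at about 1 to 3 N.
- thumbwheel (a joint): Angle of the thumbwheel, 0 to 4.5 rad, at the start 0 to 1.5. Grows as its top is rolled towards the end plate (tester's -y), which closes the carriage. Knurled aluminium wheel, radius 18, 10 wide, axis along the tester's x, sunk in the deck up to its top 6 mm: it cannot be pinched. It stays where it is left.
- wheel_top (a point): Crest of the thumbwheel, fixed on the tester: 52 above the counter, 6 above the deck; tester's axes. It takes 2 to 5 N along the rim to turn the wheel, so press it with about 6 to 15 N to roll it without slipping. Fingers closed together may sweep 20 mm either way along y from it and meet nothing else.
- cell: The D cell to be clamped: black steel can, diameter 33.6, 59 long, with a steel nub (9.5 diameter, 2.5 long) at its +y end; 0.1 to 0.16 kg. At the start it lies on its side, pointing outwards, on the grey plastic turntable, chocked by two ribs 4 high that stay within the cell's width. Origin: on its lower side under the middle of the can; y along its axis.
- cell_mid (a point): Centre of the cell's can, on its axis, 16.8 from its side; cell's axes.
- cell_nub (a point): Tip of the nub, on the axis, 32 mm from cell_mid.
- turntable: Grey lazy susan, diameter 320, top 24 above the counter, rim 28; its disc turns stiffly. Origin on the counter under its centre. It carries the cell near its rim and other goods.
- stock_cell_a: D cell standing upright on the turntable, 33.6 across, 61.5 high; origin under it. Bystander.
- stock_cell_b: Second upright D cell on the turntable. Bystander.
- bulb: Frosted pear-shaped bulb, 60 across, 106 high, standing cap down in a cup on the turntable; origin under its cap. Bystander.
- torch_head: Chrome flashlight head, 64 across, 60 high, standing lens down on the turntable. Bystander.
Not all that is in view belongs to the job. Leave any pink look-alike of the cell alone.

How it is judged:
On the way:
1. The cell lies in the saddles, flat end towards the end plate, nub towards the pin, released, the pin not yet pushed in by 3 mm (x of cell_mid in the frame of cradle between -0.004 and 0.004 m and y of cell_mid in the frame of cradle between -0.004 and 0.015 m and z of cell_mid in the frame of cradle between -0.004 and 0.004 m and y of cell_nub in the frame of cradle above 0.02 m and angle between the y axis of cell and the y axis of cradle, either way round below 0.1 rad and contact force between the fingers and cell below 0.05 N and linear speed of cell below 0.02 m/s and value of joint contact_pin below 0.003 m), for 0.2 s.
At the end, for the whole second after the job is handed in: The cell lies in the saddles within 4 mm and 6 degrees, flat end bearing on the end plate (over 0.3 N), nub on the pin, at rest; the sprung pin is pushed in by 3 to 8 mm of its 10 mm (x of cell_mid in the frame of cradle between -0.004 and 0.004 m and y of cell_mid in the frame of cradle between -0.0035 and 0.0035 m and z of cell_mid in the frame of cradle between -0.004 and 0.004 m and y of cell_nub in the frame of cradle above 0.02 m and angle between the y axis of cell and the y axis of cradle, either way round below 0.1 rad and value of joint contact_pin between 0.003 and 0.008 m and contact force between cell and end_contact above 0.3 N and distance between cell_nub and pin_tip below 0.005 m and linear speed of cell below 0.01 m/s); the robot touches nothing.
It fails at once if A bystander is shifted by more than 40 mm (distance of any of stock_cell_a, stock_cell_b, bulb, torch_head from where it was at the start of the episode above 0.04 m).
It fails at once if An upright bystander is tipped by more than 0.5 rad (angle between any of stock_cell_a, stock_cell_b, bulb, torch_head's own z axis and vertical above 0.5 rad).
It fails at once if The fingers bear on the tester (thumbwheel included) with more than 35 N (contact force between the fingers and tester above 35 N).
It fails at once if The fingers shove the carriage directly with more than 3 N (contact force between the fingers and carriage above 3 N).
It also fails if it takes over 72 s, if anything falls off the work surface, if the arm or the gripper's body presses on something with over 40 N, if the wrist force passes 120 N, or if a joint passes its speed limit or range.

## Working session

There is one attempt and no reset: what is moved stays moved. The work goes in short steps, Python scripts to look and compute and a shell command to move; the robot and the scene stay as the last step left them, time stands still between calls to the robot, and variables do not carry over. Pictures are saved under pics/ and viewed, at most 10 in all, crops included, and the job is handed in when it is done.

```bash
ls; mkdir -p pics
python3 - <<'E'
from cell import r,capture
import cv2,json,numpy as np
s=r.sense();print(s['time_s'],s['tool_pos'],s['eef_rot'],s['ft_force'],s['grip_width'],r.finger_overhang)
for n in("scene","top"):
    c=capture(n);cv2.imwrite(f"pics/{n}0.png",c["color"][:,:,::-1]);print(n,np.round(c["K"],1).tolist(),np.round(c["world_from_camera"],3).tolist())
E
```

```text
pics
0.0 [0.14594424 0.55591309 0.23883433] [-4.02185496e-01 -3.11562233e+00  1.68370920e-03] [0.31504292 0.31922962 0.26067801] 0.08517146869144274 0.008
scene [[505.9, 0.0, 319.5], [0.0, 505.9, 243.5], [0.0, 0.0, 1.0]] [[-0.736, 0.53, -0.42, 1.031], [0.676, 0.583, -0.45, 0.594], [0.006, -0.616, -0.788, 0.963], [0.0, 0.0, 0.0, 1.0]]
top [[502.3, 0.0, 311.0], [0.0, 502.3, 240.3], [0.0, 0.0, 1.0]] [[-0.0, -0.993, 0.119, 0.428], [-1.0, -0.001, -0.012, 0.081], [0.012, -0.119, -0.993, 1.163], [0.0, 0.0, 0.0, 1.0]]
```

View pics/scene0.png

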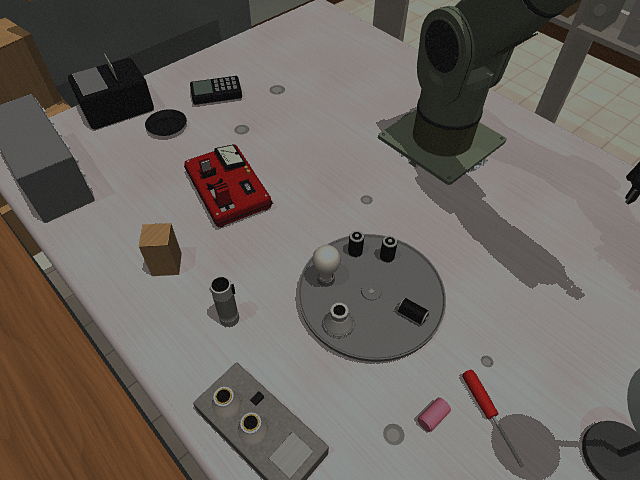

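View pics/top0.png

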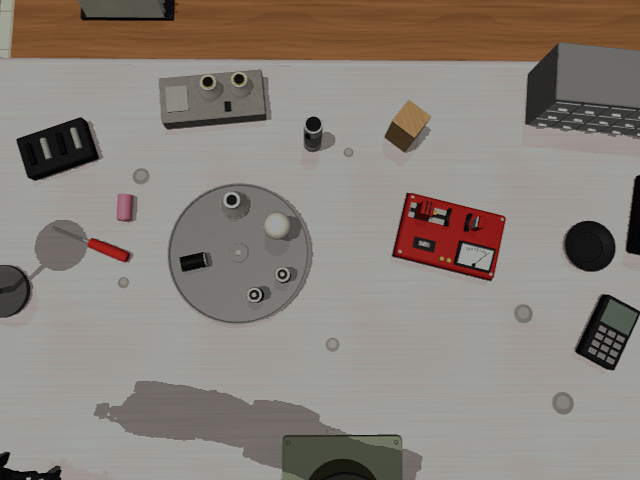

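The scene and top views agree. The D cell on the turntable is the black cylinder at top (194,261). The tester is red, at top (450,236), with its meter at (476,255), so tester +y points left in the image. There are three other candidates: the pink cylinder at (124,207) is the look-alike, and the upright cells at (255,294) and (283,274) are bystanders. Only the one at (194,261) is black, lying on its side on the turntable. I'll confirm it in an enlarged crop.

```bash
cat > h.py <<'E'
import numpy as np,cv2
def ray(c,px):
    d=np.linalg.inv(c["K"])@[px[0],px[1],1.];T=np.array(c["world_from_camera"]);return T[:3,3],T[:3,:3]@d
def onz(c,px,z):
    o,d=ray(c,px);return o+d*(z-o[2])/d[2]
E
python3 - <<'E'
from cell import r,capture
from h import *
c=capture("top");im=c["color"][:,:,::-1]
a=cv2.resize(im[235:290,165:225],None,fx=6,fy=6,interpolation=cv2.INTER_CUBIC)
b=cv2.resize(im[185:285,390:510],None,fx=6*.6,fy=6*.6,interpolation=cv2.INTER_CUBIC)
h=max(len(a),len(b));pad=lambda x:np.vstack([x,np.zeros((h-len(x),x.shape[1],3),np.uint8)])
cv2.imwrite("pics/crop1.png",np.hstack([pad(a),pad(b)]))
# cell: dark pixels in window
sub=im[245:280,172:215].astype(int).max(2);m=(sub<45).astype(np.uint8)
cs=max(cv2.findContours(m,0,2)[0],key=cv2.contourArea);R=cv2.minAreaRect(cs);print("cell",R)
bx=cv2.boxPoints(R)+[172,245];print([onz(c,p,.041).round(4).tolist() for p in bx],onz(c,np.array(R[0])+[172,245],.041))
hsv=cv2.cvtColor(im,cv2.COLOR_BGR2HSV)
m=((hsv[:,:,1]>150)&((hsv[:,:,0]<8)|(hsv[:,:,0]>172))&(hsv[:,:,2]>60)).astype(np.uint8);m[:,:380]=0
m=cv2.morphologyEx(m,3,np.ones((3,3)))
cs=max(cv2.findContours(m,0,2)[0],key=cv2.contourArea);R=cv2.minAreaRect(cs);print("tester",R)
P=[onz(c,p,.046) for p in cv2.boxPoints(R)];print(np.round(P,4).tolist(),[np.linalg.norm(P[i]-P[i-1]).round(4) for i in range(4)])
E
```

```text
cell ((20.117647171020508, 16.5294132232666), (14.317411422729492, 23.64542007446289), 77.47119140625)
[[0.5239, 0.3621, 0.041], [0.5354, 0.311, 0.041], [0.5041, 0.3033, 0.041], [0.4927, 0.3543, 0.041]] [0.51398152 0.33267723 0.041     ]
tester ((450.058837890625, 235.76473999023438), (102.83509063720703, 64.51447296142578), 14.03624439239502)
[[0.5295, -0.1145, 0.046], [0.6722, -0.1529, 0.046], [0.6153, -0.3778, 0.046], [0.474, -0.3362, 0.046]] [np.float64(0.2285), np.float64(0.1477), np.float64(0.232), np.float64(0.1473)]
```

View pics/crop1.png

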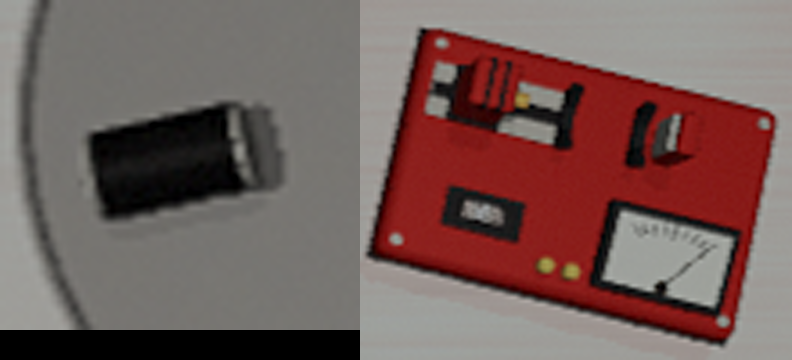

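The black cell is confirmed. Its inward (right) end shows a bright steel rim, and I'll check which end has the nub from the wrist camera. Tester centre comes out at about (0.573, -0.245), and its measured sides of 230 x 148 mm match the given size. I'll move above the cell now.

```bash
cat >> h.py <<'E'
from scipy.spatial.transform import Rotation as Ro
def delta(p,yang):
    """shift (60mm units, current tool axes) and turn (10deg units) to TCP p, tool down, tool y at world angle yang deg"""
    from cell import r
    s=r.sense();R=Ro.from_rotvec(s['eef_rot'])
    a=np.radians(yang);y=np.array([np.cos(a),np.sin(a),0]);z=np.array([0,0,-1.]);T=Ro.from_matrix(np.c_[np.cross(y,z),y,z])
    print("t",round(s['time_s'],2),"pos",np.round(s['tool_pos'],4),"F",np.round(s['ft_force'],1),"w",round(s['grip_width'],4))
    print("shift",np.round(R.inv().apply(np.array(p)-s['tool_pos'])/.06,3),"turn",np.round((R.inv()*T).as_rotvec(degrees=True)/10,3),"shift after turn",np.round(T.inv().apply(np.array(p)-s['tool_pos'])/.06,3))
E
python3 -c "
from h import *
delta([.515,.33,.2],12.7)"
```

```text
t 0.15 pos [0.146 0.556 0.239] F [0.2 0.5 0.5] w 0.085
shift [-6.905 -2.08   0.651] turn [-4.000e-03  2.000e-03  6.259e+00] shift after turn [-5.026  5.172  0.649]
```

```bash
python3 -m creep '[[85,-0.86,-0.26,0.08,0,0,0],[85,-0.86,-0.26,0.08,0,0,0],[85,-0.86,-0.26,0.08,0,0,0],[85,-0.86,-0.26,0.08,0,0,0],[85,-0.86,-0.26,0.08,0,0,0]]'; python3 -m creep '[[85,-0.86,-0.26,0.08,0,0,0],[85,-0.86,-0.26,0.08,0,0,0],[85,-0.86,-0.26,0.08,0,0,0],[85,0,0,0,0,0,0.9],[85,0,0,0,0,0,0.9]]';python3 -m creep '[[85,0,0,0,0,0,0.9],[85,0,0,0,0,0,0.9],[85,0,0,0,0,0,0.9],[85,0,0,0,0,0,0.9],[85,0,0,0,0,0,0.9]]'
python3 - <<'E'
from h import *
from cell import r,capture
delta([.515,.33,.2],12.7)
s=r.sense();c=capture("wrist");im=c["color"][:,:,::-1];cv2.imwrite("pics/w1.png",im)
print(np.round(c["K"],1).tolist(),np.round(c["hand_eye"],4).tolist())
E
```

```text
time_s: 0.78
tool_pos: [0.3771, 0.4141, 0.215]
eef_rot: [-0.402, -3.116, 0.0]
ft_force: [1.0, 1.0, 0.1]
grip_width: 0.0853
grasp_force: 0.0
time_s: 1.4
tool_pos: [0.5139, 0.33, 0.2004]
eef_rot: [-0.894, -3.011, 0.001]
ft_force: [-0.9, 1.2, -0.3]
grip_width: 0.0852
grasp_force: 0.0
time_s: 2.02
tool_pos: [0.5135, 0.3306, 0.2007]
eef_rot: [-1.977, -2.441, 0.001]
ft_force: [-0.1, 0.4, 0.0]
grip_width: 0.0847
grasp_force: 0.0
t 2.02 pos [0.5135 0.3306 0.2007] F [-0.1  0.4  0. ] w 0.0847
shift [-0.014  0.023  0.011] turn [-0.002  0.001 -0.07 ] shift after turn [-0.015  0.023  0.011]
[[371.6, 0.0, 318.9], [0.0, 371.6, 238.5], [0.0, 0.0, 1.0]] [[-0.0008, -0.9576, -0.288, 0.0735], [1.0, -0.0012, 0.001, 0.0001], [-0.0013, -0.288, 0.9576, -0.1347], [0.0, 0.0, 0.0, 1.0]]
```

View pics/w1.png

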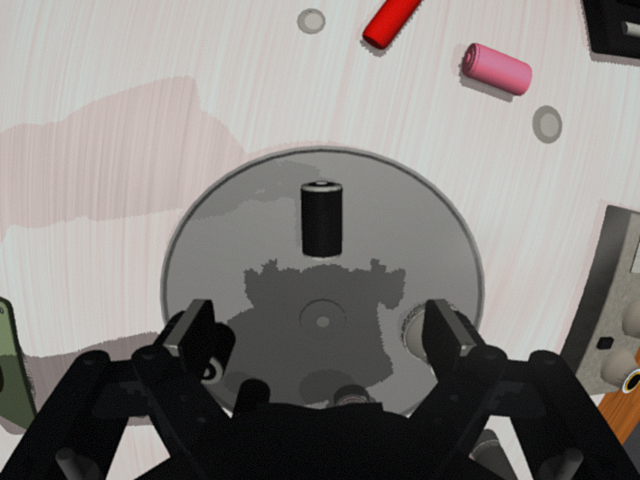

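The wrist view shows the cell at (322,220). Its nub end is at the top (321,183), pointing outwards (tool +x), and the flat end is at (322,256). Next I'll compute its exact centre and axis.

```bash
cat >> h.py <<'E'
def wz(c,s,px,z):
    K=c["K"];u=np.array([(px[0]-K[0][2])/K[0][0],(px[1]-K[1][2])/K[1][1]]);t=np.linalg.norm(u);d=np.r_[u/t*np.sin(t),np.cos(t)]
    H=np.array(c["hand_eye"]);R=Ro.from_rotvec(s['eef_rot']).as_matrix()
    o=R@H[:3,3]+s['tool_pos'];v=R@H[:3,:3]@d;return o+v*(z-o[2])/v[2]
E
python3 - <<'E'
from h import *
from cell import r,capture
s=r.sense();c=capture("wrist");g=c["color"].max(2)
sub=g[165:270,285:360].astype(int)
for row in (195,205,220,235,250):
    x=np.where(g[row,285:360]<50)[0]+285
    L,R=wz(c,s,(x.min()-.5,row),.0408),wz(c,s,(x.max()+.5,row),.0408);print(row,x.min(),x.max(),L.round(4),R.round(4),((L+R)/2).round(4),np.linalg.norm(L-R).round(4))
print(g[172:200,321].tolist());print(g[245:265,321].tolist())
for col in(310,333): print(g[176:196,col].tolist(),g[245:265,col].tolist())
for p,z in(((321,184),.0408),((321,187),.0576),((322,256),.0576)):print(p,wz(c,s,p,z).round(4))
E
```

```text
195 301 341 [0.4949 0.3488 0.0408] [0.5272 0.3554 0.0408] [0.5111 0.3521 0.0408] 0.033
205 302 341 [0.4973 0.3409 0.0408] [0.529  0.3473 0.0408] [0.5131 0.3441 0.0408] 0.0323
220 302 341 [0.4996 0.3286 0.0408] [0.5316 0.3351 0.0408] [0.5156 0.3318 0.0408] 0.0327
235 303 341 [0.5028 0.3162 0.0408] [0.5344 0.3226 0.0408] [0.5186 0.3194 0.0408] 0.0322
250 303 341 [0.5053 0.3034 0.0408] [0.5372 0.3099 0.0408] [0.5212 0.3066 0.0408] 0.0326
[142, 141, 141, 140, 136, 130, 125, 126, 106, 91, 125, 148, 111, 43, 42, 99, 146, 158, 154, 104, 43, 18, 22, 24, 24, 23, 26, 23]
[23, 22, 21, 25, 22, 20, 17, 25, 19, 20, 21, 18, 58, 123, 164, 155, 134, 132, 126, 114]
[127, 128, 126, 128, 127, 129, 110, 44, 3, 21, 59, 102, 126, 134, 125, 87, 32, 10, 17, 12] [16, 18, 17, 16, 17, 18, 18, 16, 19, 16, 28, 67, 109, 129, 135, 134, 132, 130, 131, 132]
[141, 141, 143, 134, 129, 121, 92, 41, 22, 43, 84, 132, 150, 145, 108, 51, 19, 14, 22, 18] [21, 22, 17, 19, 20, 23, 20, 18, 20, 13, 29, 75, 122, 136, 135, 130, 133, 132, 125, 88]
(321, 184) [0.5093 0.3608 0.0408]
(321, 187) [0.5091 0.3609 0.0576]
(322, 256) [0.521  0.3072 0.0576]
```

```bash
python3 -c "
from h import *
delta([.5153,.332,.034],12.5)"
```

```text
t 2.12 pos [0.5134 0.3307 0.2006] F [ 0.3 -0.4  0.6] w 0.0853
shift [0.016 0.037 2.777] turn [-0.002  0.003 -0.033] shift after turn [0.014 0.036 2.777]
```

```bash
python3 -m creep '[[85,0.015,0.036,0.7,0,0,0],[85,0,0,0.7,0,0,0],[85,0,0,0.7,0,0,0],[85,0,0,0.4,0,0,0],[85,0,0,0.28,0,0,0]]'; python3 -m creep '[[30,0,0,0,0,0,0],[30,0,0,0,0,0,0],[30,0,0,0,0,0,0],[30,0,0,0,0,0,0],[30,0,0,0,0,0,0]]'
```

```text
time_s: 2.75
tool_pos: [0.5152, 0.3318, 0.0329]
eef_rot: [-1.967, -2.449, 0.001]
ft_force: [-0.2, 0.2, 0.6]
grip_width: 0.0849
grasp_force: 0.0
time_s: 3.38
tool_pos: [0.516, 0.3322, 0.0352]
eef_rot: [1.97, 2.446, 0.002]
ft_force: [-1.6, -0.1, 8.0]
grip_width: 0.0319
grasp_force: 58.7
```

```bash
python3 -m creep '[[30,0,0,-0.3,0,0,0],[30,0,0,-0.5,0,0,0],[30,0,0,-0.8,0,0,0],[30,0,0,-0.8,0,0,0],[30,0,0,-0.8,0,0,0]]'; python3 -m creep '[[30,0,0,0,0,0,0]]'
python3 - <<'E'
from h import *
from cell import r,capture
s=r.sense();c=capture("wrist");im=c["color"][:,:,::-1]
cv2.imwrite("pics/w2.png",im[120:480,120:520])
c=capture("top");im=c["color"][:,:,::-1]
b=cv2.resize(im[185:285,390:510],None,fx=6,fy=6,interpolation=cv2.INTER_CUBIC);cv2.imwrite("pics/t2.png",b)
E
```

```text
time_s: 4.0
tool_pos: [0.5153, 0.3317, 0.2291]
eef_rot: [1.971, 2.446, 0.001]
ft_force: [0.3, -0.0, 0.0]
grip_width: 0.0315
grasp_force: 59.6
time_s: 4.12
tool_pos: [0.5165, 0.3324, 0.2306]
eef_rot: [1.97, 2.445, 0.01]
ft_force: [0.7, -0.5, -1.2]
grip_width: 0.0314
grasp_force: 59.7
```

View pics/w2.png

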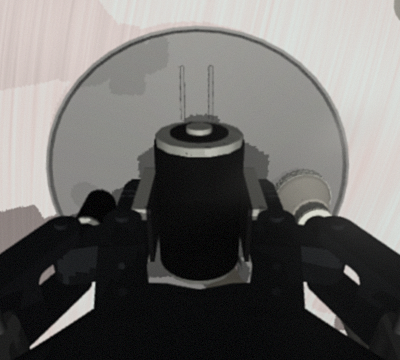

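View pics/t2.png

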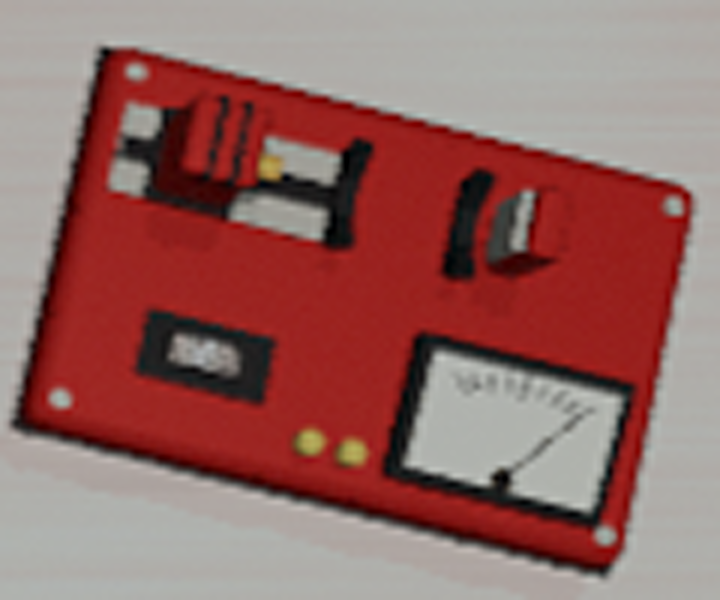

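The cell is held level with its nub at tool +x. The nub sits at crop (199,129), which puts cell_mid within 1 mm of the TCP along tool x. The tester crop shows the saddles at (345,195) and (467,225), the end plate at (527,217) and the screws at the corners. Now the tester geometry.

```bash
python3 - <<'E'
from h import *
from cell import capture
c=capture("top");f=lambda u,v,z:onz(c,(390+(u+.5)/6-.5,185+(v+.5)/6-.5),z)
S=np.array([f(135,72,.046),f(673,205,.046),f(605,535,.046),f(60,398,.046)]);C=S.mean(0)
yd=(S[0]-S[1]+S[3]-S[2]);yd/=np.linalg.norm(yd);xd=np.array([yd[1],-yd[0],0])
print("centre",C.round(4),"yaw",np.degrees(np.arctan2(-yd[0],yd[1])))
T=lambda p:np.round([(p-C)@xd*1e3,(p-C)@yd*1e3],1)
for n,u,v,z in(("plate top",525,220,.087),("saddleL top -x end",342,242,.056),("saddleR -x end",458,272,.056),("L +x end",360,147,.056),("R +x end",484,178,.056),("carr top",222,140,.098),("pin",270,166,.077),("wheel",205,354,.052),("meter corner",415,340,.07)):print(n,T(f(u,v,z)))
for s in S:print(T(s))
E
python3 -c "
from h import *
delta([.59,-.26,.23],-14)"
```

```text
centre [ 0.5743 -0.2474  0.046 ] yaw -14.099143118573714
plate top [ 34.9 -38.7]
saddleL top -x end [17.4 16.7]
saddleR -x end [ 17.  -27.7]
L +x end [54.2 17.8]
R +x end [ 54.1 -29.8]
carr top [34.  76.6]
pin [33.9 53.4]
wheel [-35.4  56.3]
meter corner [-14.5 -13.7]
[ 63.8 104.2]
[  64.  -104.1]
[ -64.  -104.2]
[-63.8 104.1]
t 4.28 pos [0.5152 0.3318 0.226 ] F [-1.1 -0.5 -1.8] w 0.0317
shift [-9.902 -0.881 -0.065] turn [-3.000e-03  2.000e-03  2.629e+00] shift after turn [-9.268  3.596 -0.067]
```

```bash
python3 -m creep '[[30,0,0,0,0,0,0.88],[30,0,0,0,0,0,0.88],[30,0,0,0,0,0,0.87],[30,-0.7,0.3,0,0,0,0],[30,-0.77,0.32,0,0,0,0]]'; python3 -m creep '[[30,-0.77,0.325,0,0,0,0],[30,-0.77,0.325,0,0,0,0],[30,-0.77,0.325,0,0,0,0],[30,-0.77,0.325,0,0,0,0],[30,-0.77,0.325,0,0,0,0]]'; python3 -m creep '[[30,-0.77,0.325,0,0,0,0],[30,-0.77,0.325,0,0,0,0],[30,-0.77,0.325,0,0,0,0],[30,-0.77,0.325,0,0,0,0],[30,-0.77,0.325,0,0,0,0]]'; python3 -c "
from h import *
delta([.6075,-.2585,.15],-14.1)"
```

```text
time_s: 4.9
tool_pos: [0.5298, 0.2363, 0.225]
eef_rot: [-2.475, -1.935, 0.003]
ft_force: [1.4, -0.9, -0.1]
grip_width: 0.0318
grasp_force: 59.8
time_s: 5.52
tool_pos: [0.5686, -0.012, 0.2253]
eef_rot: [-2.475, -1.933, 0.002]
ft_force: [0.6, 1.0, -0.4]
grip_width: 0.0319
grasp_force: 59.8
time_s: 6.15
tool_pos: [0.6073, -0.2596, 0.2252]
eef_rot: [-2.475, -1.933, 0.001]
ft_force: [-0.2, 0.1, -0.4]
grip_width: 0.0317
grasp_force: 59.8
t 6.15 pos [ 0.6073 -0.2596  0.2252] F [-0.2  0.1 -0.4] w 0.0317
shift [1.800e-02 1.000e-03 1.253e+00] turn [-0.009 -0.002  0.009] shift after turn [ 1.900e-02 -1.000e-03  1.253e+00]
```

```bash
python3 -m creep '[[30,0.02,0,0.6,0,0,0],[30,0,0,0.65,0,0,0],[30,0,0,0,0,0,0]]'
python3 - <<'E'
from h import *
from cell import r,capture
s=r.sense();c=capture("wrist");im=c["color"][:,:,::-1];cv2.imwrite("pics/w3.png",im)
print(s['tool_pos'])
# predict pixels of pin & saddle tops in wrist image for check
C=np.array([.5743,-.2474,0]);yd=np.array([.2436,.9699,0]);xd=np.array([.9699,-.2436,0])
H=np.array(c["hand_eye"]);R=Ro.from_rotvec(s['eef_rot']).as_matrix()
def px(X,Y,Z):
    p=C+X*xd+Y*yd+[0,0,Z];q=H[:3,:3].T@(R.T@(p-s['tool_pos'])-H[:3,3]);t=np.arctan2(np.hypot(*q[:2]),q[2]);return (q[:2]/np.hypot(*q[:2])*t*c["K"][0][0]+[c["K"][0][2],c["K"][1][2]]).round(1)
for n,a in dict(wheel=(-.035,.055,.052),carr_face_l=(.02,.0626,.098),carr_face_r=(.05,.0626,.098),screw1=(.064,.104,.046),screw4=(-.064,.104,.046),sadL=(.017,.0174,.056),sadR=(.054,.0174,.056),pin=(.035,.0506,.072)).items():print(n,px(*a))
E
```

```text
time_s: 6.52
tool_pos: [0.6064, -0.2563, 0.1483]
eef_rot: [-2.472, -1.931, 0.005]
ft_force: [0.5, -0.5, -0.5]
grip_width: 0.0317
grasp_force: 59.9
[ 0.60643182 -0.25633687  0.14831131]
wheel [212.2 160.7]
carr_face_l [292.3 150.5]
carr_face_r [352.9 150.7]
screw1 [368.4  82.3]
screw4 [171.8  89.4]
sadL [293.5 219. ]
sadR [352.2 219.1]
pin [322.3 169. ]
```

View pics/w3.png

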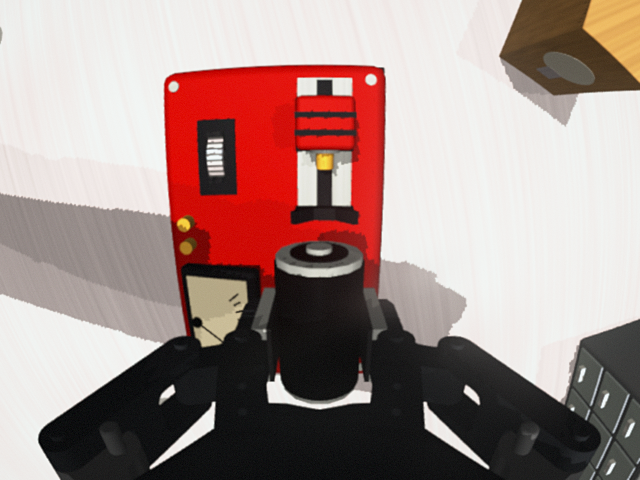

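The wrist view shows carriage, pin (325,160) and saddle (325,214) in line. They sit about 5 px to the right of the held cell's column (319), so I'll shift +2.5 mm along tool y while descending.

```bash
python3 -m creep '[[30,0,0.042,0.5,0,0,0],[30,0,0,0.5,0,0,0],[30,0,0,0.25,0,0,0],[30,0,0,0,0,0,0]]';  python3 - <<'E'
from h import *
from cell import r,capture
delta([.6095,-.259,.066],-14.1)
P=[]
for i in range(4):
    s=r.sense();c=capture("wrist");P.append(s['tool_pos'])
print(np.round(P,4),np.mean(P,0).round(4))
g=c["color"]
cv2.imwrite("pics/w4.png",g[100:400,200:440,::-1].repeat(2,0).repeat(2,1))
E
```

```text
time_s: 7.08
tool_pos: [0.6104, -0.2577, 0.0766]
eef_rot: [2.476, 1.934, -0.0]
ft_force: [0.9, -0.4, -0.8]
grip_width: 0.0322
grasp_force: 59.9
t 7.08 pos [ 0.6104 -0.2577  0.0766] F [ 0.9 -0.4 -0.8] w 0.0322
shift [-0.025 -0.01   0.177] turn [-0.     0.001  0.009] shift after turn [-0.025 -0.01   0.177]
[[ 0.6104 -0.2577  0.0766]
 [ 0.6107 -0.2579  0.0773]
 [ 0.6109 -0.2579  0.0776]
 [ 0.6109 -0.258   0.0776]] [ 0.6107 -0.2579  0.0773]
```

View pics/w4.png

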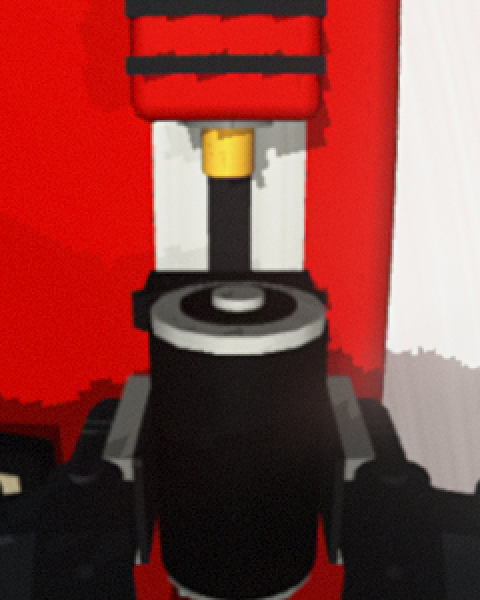

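In this closer view the pin and saddle centre are at crop column 229 and the cell is at 238. That puts the cell about 1.5 mm too far in +tool y, so I'll correct it and lower.

```bash
python3 -m creep '[[30,0,-0.025,0.05,0,0,0],[30,0,0,0.05,0,0,0],[30,0,0,0.05,0,0,0],[30,0,0,0,0,0,0]]'
```

```text
time_s: 7.78
tool_pos: [0.6088, -0.2573, 0.0669]
eef_rot: [-2.476, -1.934, 0.0]
ft_force: [-0.3, -0.4, -1.3]
grip_width: 0.0321
grasp_force: 60.0
```

```bash
python3 -m creep '[[30,0,0,0.025,0,0,0],[30,0,0,0,0,0,0]]';python3 -m creep '[[30,0,0,0.02,0,0,0],[30,0,0,0,0,0,0]]'
```

```text
time_s: 8.02
tool_pos: [0.609, -0.2573, 0.0664]
eef_rot: [2.475, 1.933, 0.001]
ft_force: [-2.9, 2.4, 10.4]
grip_width: 0.0319
grasp_force: 61.3
time_s: 8.28
tool_pos: [0.6091, -0.2573, 0.0662]
eef_rot: [2.475, 1.933, 0.001]
ft_force: [-9.4, 3.9, 27.5]
grip_width: 0.0317
grasp_force: 63.0
```

Seated. I'll ease up by 1 mm and release.

```bash
python3 -m creep '[[30,0,-0.01,-0.025,0,0,0],[45,0,0,0,0,0,0],[52,0,0,0,0,0,0],[52,0,0,0,0,0,0],[52,0,0,0,0,0,0]]';python3 -m creep '[[52,0,0,-0.3,0,0,0],[52,0,0,-0.5,0,0,0],[52,0,0,-0.7,0,0,0],[52,0,0,-0.7,0,0,0],[52,0,0,0,0,0,0]]'
python3 - <<'E'
from h import *
from cell import r,capture
s=r.sense();c=capture("wrist");print(s['tool_pos'])
cv2.imwrite("pics/w5.png",c["color"][60:400,140:460,::-1].repeat(2,0).repeat(2,1)[:600])
delta([.5536,-.1856,.11],-14.1)
E
```

```text
time_s: 8.9
tool_pos: [0.6082, -0.2571, 0.0658]
eef_rot: [-2.476, -1.934, 0.0]
ft_force: [0.1, 1.1, -0.7]
grip_width: 0.0519
grasp_force: 0.0
time_s: 9.52
tool_pos: [0.6092, -0.2578, 0.2022]
eef_rot: [2.472, 1.931, 0.004]
ft_force: [-0.3, -0.1, -0.7]
grip_width: 0.0518
grasp_force: 0.0
[ 0.60923703 -0.25775838  0.20222061]
t 9.57 pos [ 0.6086 -0.2573  0.2   ] F [ 0.1  0.5 -1.2] w 0.0522
shift [ 0.939 -1.184  1.497] turn [0.016 0.003 0.008] shift after turn [ 0.936 -1.181  1.501]
```

View pics/w5.png

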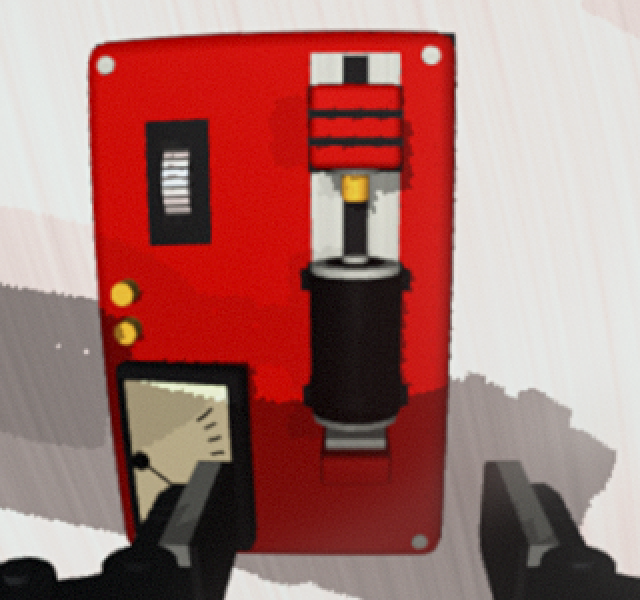

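The cell lies in both saddles with its nub towards the pin, crop (356,262), and is close to the end plate. Next I'll measure the wheel, the pin-to-nub gap and the cell-to-plate gap from this pose.

Run:
```python
from h import *
from cell import r,capture
c=capture("wrist");s=r.sense();print(s['tool_pos'])
C=np.array([.5743,-.2474,0]);yd=np.array([.2436,.9699,0]);xd=np.array([.9699,-.2436,0])
for n,u,v,z in(("wheel",176,182,.052),("pin tip",356,202,.072),("nub tip",356,257,.072),("carr face top",356,170,.098),("can nub end top",356,272,.0888),("screw",105,65,.046),("screw",431,55,.046),("screw",420,542,.046)):
    p=wz(c,s,(140+u/2,60+v/2),z);print(n,p.round(4),((p-C)@xd*1e3).round(1),((p-C)@yd*1e3).round(1))
```

```text
[ 0.60821564 -0.25705643  0.19864015]
wheel [ 0.5554 -0.183   0.052 ] -34.0 57.9
pin tip [ 0.6205 -0.2068  0.072 ] 34.9 50.6
nub tip [ 0.6157 -0.2258  0.072 ] 34.9 31.0
carr face top [ 0.6235 -0.1948  0.098 ] 34.9 63.0
can nub end top [ 0.6151 -0.2282  0.0888] 34.9 28.6
screw [ 0.5383 -0.1291  0.046 ] -63.8 106.0
screw [ 0.6615 -0.1601  0.046 ] 63.4 105.9
screw [ 0.6115 -0.3601  0.046 ] 63.5 -100.3
```

```bash
python3 -c "
from h import *
delta([.5562,-.1759,.09],-14.1)"
```

```text
t 9.62 pos [ 0.6082 -0.2571  0.1986] F [-1.1  0.3 -1.2] w 0.0518
shift [ 1.103 -1.17   1.81 ] turn [0.004 0.001 0.009] shift after turn [ 1.101 -1.17   1.811]
```

```bash
python3 -m creep '[[0,0.55,-0.58,0,0,0,0],[0,0.55,-0.59,0,0,0,0],[0,0,0,0.6,0,0,0],[0,0,0,0.6,0,0,0],[0,0,0,0.6,0,0,0]]';python3 -m creep '[[0,0,0,0.2,0,0,0],[0,0,0,0.1,0,0,0],[0,0,0,0.06,0,0,0],[0,0,0,0,0,0,0]]';python3 -c "
from h import *
delta([.5562,-.1759,.060],-14.1)"
```

```text
time_s: 10.25
tool_pos: [0.5557, -0.1758, 0.0884]
eef_rot: [-2.475, -1.934, 0.001]
ft_force: [0.9, -0.5, -0.9]
grip_width: -0.0001
grasp_force: 0.0
time_s: 10.75
tool_pos: [0.5564, -0.1762, 0.0689]
eef_rot: [2.475, 1.933, 0.001]
ft_force: [-0.8, 0.1, 0.6]
grip_width: -0.0003
grasp_force: 0.0
t 10.75 pos [ 0.5564 -0.1762  0.0689] F [-0.8  0.1  0.6] w -0.0003
shift [ 0.004 -0.004  0.148] turn [0.004 0.001 0.009] shift after turn [ 0.003 -0.004  0.148]
```

```bash
python3 -m creep '[[0,0,0,0.06,0,0,0],[0,0,0,0.04,0,0,0],[0,0,0,0,0,0,0]]';python3 -m creep '[[0,0,0,0.025,0,0,0],[0,0,0,0,0,0,0]]'
```

```text
time_s: 11.12
tool_pos: [0.5561, -0.1761, 0.0622]
eef_rot: [-2.476, -1.934, 0.0]
ft_force: [0.2, -0.5, -0.2]
grip_width: 0.0001
grasp_force: 0.0
time_s: 11.38
tool_pos: [0.5561, -0.1761, 0.0608]
eef_rot: [-2.476, -1.934, 0.0]
ft_force: [0.1, 0.2, -0.2]
grip_width: -0.0001
grasp_force: 0.0
```

```bash
python3 -m creep '[[0,0,0,0.015,0,0,0],[0,0,0,0,0,0,0]]'
```

```text
time_s: 11.62
tool_pos: [0.5562, -0.1761, 0.06]
eef_rot: [2.476, 1.934, 0.0]
ft_force: [-0.4, -0.2, 1.1]
grip_width: 0.0
grasp_force: 0.9
```

```bash
python3 -m creep '[[0,0,0,0.012,0,0,0],[0,0,0,0,0,0,0]]'
```

```text
time_s: 11.88
tool_pos: [0.5563, -0.1761, 0.0597]
eef_rot: [2.476, 1.933, 0.0]
ft_force: [-1.8, 1.3, 10.3]
grip_width: -0.0
grasp_force: 5.3
```

```bash
python3 -m creep '[[0,-0.08,0,0,0,0,0],[0,-0.08,0,0,0,0,0]]';python3 -m creep '[[0,-0.08,0,0,0,0,0],[0,-0.08,0,0,0,0,0],[0,0,0,0,0,0,0]]'
```

```text
time_s: 12.12
tool_pos: [0.554, -0.1851, 0.0598]
eef_rot: [2.475, 1.934, 0.001]
ft_force: [-2.8, 3.2, 13.2]
grip_width: 0.0001
grasp_force: 6.5
time_s: 12.5
tool_pos: [0.5515, -0.1951, 0.0594]
eef_rot: [2.476, 1.933, -0.0]
ft_force: [-0.2, -2.2, 4.7]
grip_width: 0.0
grasp_force: 2.6
```

```bash
cat > look.py <<'E'
from h import *
from cell import r,capture
import sys
c=capture("wrist");s=r.sense();im=np.ascontiguousarray(c["color"][:,:,::-1])
C=np.array([.5743,-.2474,0]);yd=np.array([.2436,.9699,0]);xd=np.array([.9699,-.2436,0])
h=cv2.cvtColor(im,cv2.COLOR_BGR2HSV);m=cv2.inRange(h,(18,130,110),(35,255,255))
n,l,st,ce=cv2.connectedComponentsWithStats(m)
for i in range(1,n):
    if st[i,4]>15:
        p=wz(c,s,(ce[i][0],st[i,1]+st[i,3]),.072);print(st[i],"y near edge",((p-C)@xd*1e3).round(1),((p-C)@yd*1e3).round(1))
print(s['tool_pos'].round(4),s['ft_force'].round(1));cv2.imwrite("pics/%s.png"%sys.argv[1],im)
E
python3 -m creep '[[0,0,0,-0.06,0,0,0],[0,0.08,0,0,0,0,0],[0,0.12,0,0,0,0,0],[0,0.12,0,0,0,0,0],[0,0.02,0,0,0,0,0]]'; python3 look.py k1
```

```text
time_s: 13.12
tool_pos: [0.5567, -0.174, 0.0627]
eef_rot: [-2.475, -1.935, -0.0]
ft_force: [0.1, 0.3, -0.2]
grip_width: 0.0
grasp_force: 0.0
[ 0.5565 -0.1743  0.0627] [ 0.2  0.8 -0.5]
```

View pics/k1.png

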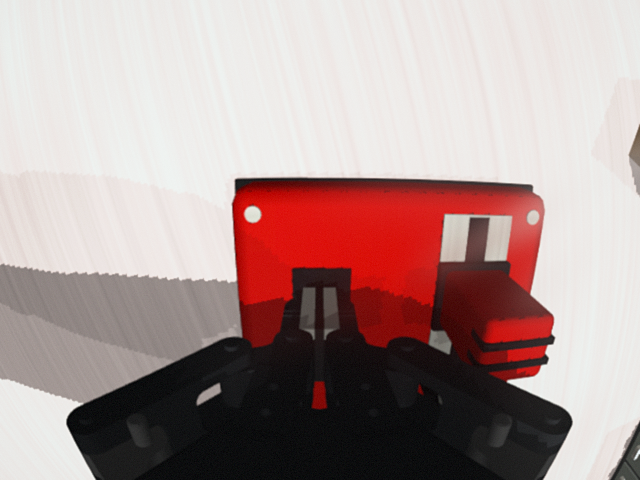

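The view shows the fingers over the wheel and the carriage at (500,320), with the pin hidden. That was my tenth picture, so from here I'll measure numerically from the carriage's rear edge against the white track.

```bash
cat > trk.py <<'E'
from h import *
from cell import r,capture
C=np.array([.5743,-.2474,0]);yd=np.array([.2436,.9699,0]);xd=np.array([.9699,-.2436,0])
c=capture("wrist");s=r.sense();im=c["color"].astype(int)
H=np.array(c["hand_eye"]);R=Ro.from_rotvec(s['eef_rot']).as_matrix()
def px(X,Y,Z):
    p=C+X*xd+Y*yd+[0,0,Z];q=H[:3,:3].T@(R.T@(p-s['tool_pos'])-H[:3,3]);t=np.arctan2(np.hypot(*q[:2]),q[2]);return (q[:2]/np.hypot(*q[:2])*t*c["K"][0][0]+[c["K"][0][2],c["K"][1][2]])
# walk along track at tester x=25, deck height, report where white ends
prev=None;out=[]
for Y in np.arange(.112,.03,-.001):
    u,v=np.round(px(.025,Y,.046)).astype(int)
    if 0<=v<480 and 0<=u<640: w=im[v,u].min()>110;  out.append((round(Y*1e3),w))
ws=[y for y,w in out if w];print("white track y from",max(ws,default=0),"to",min(ws,default=0),"pos",s['tool_pos'].round(4),"F",s['ft_force'].round(1))
E
python3 trk.py
python3 - <<'E'
from h import *
from cell import capture
for n in("top","scene"):
    c=capture(n);im=np.ascontiguousarray(c["color"][:,:,::-1]);h=cv2.cvtColor(im,cv2.COLOR_BGR2HSV);m=cv2.inRange(h,(18,110,90),(35,255,255))
    N,l,st,ce=cv2.connectedComponentsWithStats(m)
    for i in range(1,N):
        if st[i,4]>2 and (n=="scene" and 180<ce[i][0]<275 and 140<ce[i][1]<230 or n=="top" and 390<ce[i][0]<510 and 180<ce[i][1]<290):print(n,st[i],ce[i].round(1),onz(c,ce[i],.075).round(4))
E
```

```text
white track y from 106 to 37 pos [ 0.5565 -0.1747  0.0628] F [ 0.  -0.3  0.6]
```

```bash
sed -i 's/^ws=.*/print("runs","".join("W" if w else "." for y,w in out),"pos",s["tool_pos"].round(4),"F",s["ft_force"].round(1))/' trk.py; python3 trk.py
```

```text
runs ......WWWWWWWWWWWWWWWWWWWWWW............................................WWWW...... pos [ 0.5563 -0.1752  0.0628] F [-0.2 -0.1 -0.2]
```

```bash
python3 -m creep '[[0,-0.02,0,0.05,0,0,0],[0,0,0,0.01,0,0,0],[0,0,0,0,0,0,0]]';python3 -m creep '[[0,-0.08,0,0,0,0,0],[0,-0.08,0,0,0,0,0]]';python3 -m creep '[[0,-0.08,0,0,0,0,0],[0,-0.08,0,0.003,0,0,0],[0,0,0,0,0,0,0]]';python3 -m creep '[[0,0,0,-0.063,0,0,0],[0,0.1,0,0,0,0,0],[0,0.12,0,0,0,0,0],[0,0.10,0,0,0,0,0],[0,0,0,0,0,0,0]]'; python3 trk.py
```

```text
time_s: 13.75
tool_pos: [0.5563, -0.1763, 0.0597]
eef_rot: [2.476, 1.933, 0.001]
ft_force: [-1.3, 1.2, 12.0]
grip_width: -0.0001
grasp_force: 6.1
time_s: 14.0
tool_pos: [0.554, -0.1854, 0.0597]
eef_rot: [2.476, 1.934, 0.001]
ft_force: [-1.7, 3.8, 14.5]
grip_width: -0.0003
grasp_force: 7.2
time_s: 14.38
tool_pos: [0.5514, -0.1955, 0.0592]
eef_rot: [2.476, 1.932, -0.0]
ft_force: [-1.1, -1.9, 5.9]
grip_width: 0.0002
grasp_force: 3.3
time_s: 15.0
tool_pos: [0.5563, -0.1753, 0.0628]
eef_rot: [-2.475, -1.935, -0.0]
ft_force: [-0.3, -0.7, 0.0]
grip_width: 0.0002
grasp_force: 0.0
runs .......WWWWWWWWWWWWWWWWWWWWWWWWWWWWWWW............................................ pos [ 0.5562 -0.1759  0.0628] F [-0.5 -0.6 -0.5]
```

```bash
python3 -m creep '[[0,0,0,0.05,0,0,0],[0,0,0,0.01,0,0,0],[0,0,0,0,0,0,0]]';python3 -m creep '[[0,-0.08,0,0,0,0,0],[0,-0.08,0,0,0,0,0]]';python3 -m creep '[[0,-0.08,0,0,0,0,0],[0,-0.08,0,0.003,0,0,0],[0,0,0,0,0,0,0]]';python3 -m creep '[[0,0,0,-0.063,0,0,0],[0,0.1,0,0,0,0,0],[0,0.12,0,0,0,0,0],[0,0.10,0,0,0,0,0],[0,0,0,0,0,0,0]]'; python3 trk.py; python3 -c "
from h import *
delta([.609,-.2575,.2],-14.1)"
```

```text
time_s: 15.42
tool_pos: [0.5563, -0.1764, 0.0596]
eef_rot: [2.476, 1.933, 0.001]
ft_force: [-2.0, 1.4, 10.9]
grip_width: -0.0001
grasp_force: 6.2
time_s: 15.68
tool_pos: [0.554, -0.1854, 0.0598]
eef_rot: [2.476, 1.934, 0.001]
ft_force: [-2.2, 4.1, 14.4]
grip_width: 0.0001
grasp_force: 7.3
time_s: 16.05
tool_pos: [0.5515, -0.1954, 0.0592]
eef_rot: [2.476, 1.932, 0.0]
ft_force: [-1.0, -1.2, 6.3]
grip_width: 0.0002
grasp_force: 3.3
time_s: 16.68
tool_pos: [0.5563, -0.1754, 0.0627]
eef_rot: [-2.475, -1.935, 0.0]
ft_force: [0.0, -0.7, 0.1]
grip_width: -0.0
grasp_force: 0.0
runs .......WWWWWWWWWWWWWWWWWWWWWWWWWWWWWWWWWWWWWWWW................................... pos [ 0.5561 -0.1759  0.0628] F [-0.8 -0.8  0.3]
t 16.73 pos [ 0.5561 -0.1759  0.0628] F [-0.8 -0.8  0.3] w 0.0002
shift [-1.108  1.183 -2.287] turn [-0.001  0.001  0.011] shift after turn [-1.105  1.186 -2.287]
```

```bash
cat > prof.py <<'E'
from h import *
from cell import r,capture
C=np.array([.5743,-.2474,0]);yd=np.array([.2436,.9699,0]);xd=np.array([.9699,-.2436,0])
c=capture("wrist");s=r.sense();im=np.ascontiguousarray(c["color"][:,:,::-1]);h=cv2.cvtColor(im,cv2.COLOR_BGR2HSV)
m=cv2.inRange(h,(18,130,110),(35,255,255));n,l,st,ce=cv2.connectedComponentsWithStats(m)
for i in range(1,n):
    if st[i,4]>10:
        f=lambda v,z:(lambda p:[((p-C)@xd*1e3).round(1),((p-C)@yd*1e3).round(1)])(wz(c,s,(ce[i][0],v),z))
        print(st[i],"yellow top/bottom",f(st[i,1],.075),f(st[i,1]+st[i,3],.072))
        u=int(ce[i][0])
        if u>290:
          for v in range(st[i,1]-12,st[i,1]+120):
            if v<st[i,1]+28 or v>st[i,1]+70:print(v,f(v+.5,.0888)[1],h[v,u].tolist(),end="; ")
print(s['tool_pos'])
E
python3 -m creep '[[0,0,0,-0.7,0,0,0],[0,0,0,-0.8,0,0,0],[0,0,0,-0.79,0,0,0],[0,-0.55,0.59,0,0,0,0],[0,-0.55,0.59,0,0,0,0]]'; python3 -m creep '[[40,0,0,0,0,0,0],[70,0,0,0,0,0,0],[70,0,0,0,0,0,0]]'; python3 prof.py
```

```text
time_s: 17.35
tool_pos: [0.6096, -0.2584, 0.2012]
eef_rot: [2.475, 1.934, 0.001]
ft_force: [-0.4, 0.3, -0.4]
grip_width: -0.0001
grasp_force: 0.0
time_s: 17.73
tool_pos: [0.6087, -0.2564, 0.2005]
eef_rot: [-2.475, -1.935, -0.0]
ft_force: [0.1, -0.2, -0.6]
grip_width: 0.0541
grasp_force: 0.0
[548   0  12   9  37] yellow top/bottom [np.float64(224.1), np.float64(196.0)] [np.float64(225.4), np.float64(188.9)]
-12 200.0 [165, 38, 27]; -11 199.0 [45, 32, 32]; -10 198.1 [90, 11, 23]; -9 197.2 [15, 38, 27]; -8 196.3 [120, 33, 23]; -7 195.4 [160, 28, 27]; -6 194.4 [30, 23, 22]; -5 193.5 [40, 26, 30]; -4 192.6 [105, 38, 27]; -3 191.7 [150, 11, 23]; -2 190.8 [120, 10, 26]; -1 189.9 [30, 10, 26]; 0 189.0 [17, 159, 200]; 1 188.1 [18, 160, 204]; 2 187.2 [18, 157, 211]; 3 186.3 [17, 155, 219]; 4 185.4 [18, 157, 221]; 5 184.6 [17, 153, 221]; 6 183.7 [18, 157, 216]; 7 182.8 [17, 158, 212]; 8 181.9 [17, 157, 210]; 9 181.0 [17, 157, 213]; 10 180.1 [18, 157, 215]; 11 179.3 [18, 158, 214]; 12 178.4 [18, 157, 213]; 13 177.5 [17, 156, 213]; 14 176.7 [18, 158, 215]; 15 175.8 [18, 153, 220]; 16 174.9 [18, 1
[... 23553 characters left out ...]
 71]; 291 -41.1 [0, 235, 91]; 292 -41.9 [0, 225, 112]; 293 -42.7 [2, 228, 124]; 294 -43.5 [1, 221, 129]; 295 -44.3 [1, 225, 128]; 296 -45.1 [1, 235, 125]; 297 -46.0 [1, 222, 124]; 298 -46.8 [0, 224, 124]; 299 -47.6 [0, 234, 119]; 300 -48.4 [179, 217, 127]; 301 -49.2 [2, 231, 119]; 302 -50.1 [0, 219, 121]; 303 -50.9 [1, 218, 118]; 304 -51.7 [0, 215, 115]; 305 -52.6 [1, 227, 109]; 306 -53.4 [1, 220, 118]; 307 -54.2 [1, 221, 120]; [198 203  11  12  98] yellow top/bottom [np.float64(-49.6), np.float64(22.3)] [np.float64(-51.2), np.float64(12.5)]
[200 223  10  11  87] yellow top/bottom [np.float64(-49.4), np.float64(7.0)] [np.float64(-51.2), np.float64(-2.3)]
[ 0.60880909 -0.25645104  0.20049823]
```

Measured from the wrist image:
- The cell's rim is now at its seated position.
- The pin still sticks out about 9.7 mm of its free 12, so it is pushed in by about 2.3 mm.
- It needs about 3 mm more carriage travel, which is a sweep of about 7 mm.

```bash
python3 -c "
from h import *
delta([.5549,-.1815,.063],-14.1)"
```

```text
t 17.77 pos [ 0.6088 -0.2565  0.2005] F [-0.4 -0.5  0.3] w 0.062
shift [ 0.995 -1.174  2.292] turn [ 0.001 -0.001  0.013] shift after turn [ 0.993 -1.176  2.292]
```

```bash
python3 -m creep '[[0,0.49,-0.58,0,0,0,0],[0,0.5,-0.59,0,0,0,0],[0,0,0,0.7,0,0,0],[0,0,0,0.7,0,0,0],[0,0,0,0.6,0,0,0]]';python3 -m creep '[[0,0,0,0.2,0,0,0],[0,0,0,0.07,0,0,0],[0,0,0,0,0,0,0],[0,0,0,0,0,0,0]]';python3 -m creep '[[0,0,0,0.03,0,0,0],[0,0,0,0.015,0,0,0],[0,0,0,0,0,0,0]]'
```

```text
time_s: 18.4
tool_pos: [0.5549, -0.182, 0.0792]
eef_rot: [2.475, 1.935, 0.0]
ft_force: [0.3, 0.6, 0.3]
grip_width: -0.0001
grasp_force: 0.0
time_s: 18.9
tool_pos: [0.5555, -0.1827, 0.065]
eef_rot: [2.475, 1.933, 0.001]
ft_force: [-0.2, -0.4, 0.2]
grip_width: 0.0003
grasp_force: 0.0
time_s: 19.27
tool_pos: [0.5551, -0.1826, 0.0613]
eef_rot: [2.476, 1.934, -0.0]
ft_force: [0.6, 0.4, -0.2]
grip_width: 0.0002
grasp_force: 0.0
```

```bash
python3 -m creep '[[0,0,0,0.025,0,0,0],[0,0,0,0,0,0,0]]';python3 -m creep '[[0,0,0,0.008,0,0,0],[0,0,0,0,0,0,0]]'
```

```text
time_s: 19.52
tool_pos: [0.5552, -0.1827, 0.06]
eef_rot: [2.476, 1.934, 0.0]
ft_force: [-0.9, 0.5, 3.4]
grip_width: 0.0002
grasp_force: 2.1
time_s: 19.77
tool_pos: [0.5553, -0.1827, 0.0598]
eef_rot: [2.475, 1.933, 0.0]
ft_force: [-2.1, 0.9, 10.9]
grip_width: -0.0003
grasp_force: 5.5
```

Pressing at 11 N, so sweep 7 mm, lift and look again.

```bash
python3 - <<'E'
s=open('prof.py').read()
i=s.index("for i in range(1,n)")
open('prof.py','w').write(s[:i]+'''
i=[k for k in range(1,n) if st[k,4]>10 and 300<ce[k][0]<340 and st[k,1]>130][0];u=int(round(ce[i][0]))
f=lambda v,z:round(float((wz(c,s,(u,v),z)-C)@yd*1e3),2)
v0=st[i,1]
col=h[:,u-2:u+3].astype(int).mean(1)
face=max(v for v in range(v0-12,v0) if h[v,u,1]>205)+1
tip=st[i,1]+st[i,3]-.5*0
rim=[v for v in range(tip+3,tip+12) if h[v,u,2]>100][0]
print("face row",face,f(face,.098),"tip row",tip,f(tip,.077),"ext",round(f(face,.098)-f(tip,.077),2),"rim row",rim,f(rim,.0888),s['tool_pos'].round(4))
''')
E
python3 -m creep '[[0,-0.06,0,0,0,0,0],[0,-0.06,0,0,0,0,0],[0,0,0,0,0,0,0]]'; python3 -m creep '[[0,0,0,-0.7,0,0,0],[0,0,0,-0.8,0,0,0],[0,0,0,-0.8,0,0,0],[0,-0.44,0.59,0,0,0,0],[0,-0.44,0.59,0,0,0,0]]';python3 -m creep '[[40,0,0,0,0,0,0],[70,0,0,0,0,0,0],[70,0,0,0,0,0,0]]'; python3 prof.py
```

```text
time_s: 20.15
tool_pos: [0.5535, -0.1895, 0.0598]
eef_rot: [2.476, 1.934, 0.001]
ft_force: [-2.5, 1.8, 10.9]
grip_width: -0.0001
grasp_force: 5.6
time_s: 20.78
tool_pos: [0.6102, -0.2586, 0.1982]
eef_rot: [2.474, 1.934, 0.001]
ft_force: [-0.5, 1.1, -0.3]
grip_width: 0.0001
grasp_force: 0.0
time_s: 21.15
tool_pos: [0.6091, -0.2572, 0.1975]
eef_rot: [-2.475, -1.934, -0.0]
ft_force: [0.5, 0.3, 0.7]
grip_width: 0.0543
grasp_force: 0.0Traceback (most recent call last):
  File "prof.py", line 13, in <module>
    rim=[v for v in range(tip+3,tip+12) if h[v,u,2]>100][0]
                    ~~~~~^^^^^^^^^^^^^^
TypeError: 'numpy.float64' object cannot be interpreted as an integer
```

```bash
sed -i 's/-\.5\*0//' prof.py; python3 prof.py; python3 prof.py
```

```text
face row 190 34.24 tip row 195 27.3 ext 6.94 rim row 202 24.63 [ 0.6093 -0.2574  0.1976]
face row 189 34.8 tip row 195 27.21 ext 7.59 rim row 202 24.55 [ 0.6093 -0.2575  0.1976]
```

The pin sticks out about 7.2 mm, so it is pushed in by about 4.8 mm. The rim did not move during the last squeeze, so the cell bears on the end plate. The arm is clear, so I'll hand in.

```bash
python3 -c "
from cell import r
print(r.job_done())"
```

```text
the job is handed in; nothing more can be done
None
```

I laid the D cell in the tester's saddles, flat end on the end plate and nub to the pin, rolled the thumbwheel until the pin was pushed in about 4.8 of its 10 mm by image measurement, and handed the job in at about 21 s with the arm clear; the judge returned no verdict.

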